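# Restock a tin in a tight display row

## Task

Put the rose tin back in its place in the display tray, between the navy and the amber tin. The row is closed up in the middle, so first gently slide the tins of each side apart towards their clear end plate to open a gap, then slide the rose tin straight down into it until it stands on the tray, upright and in line with the others, and let go. Do not ram or squeeze the tins hard, do not lift the others out, and leave the candle, candlestick and dish alone.

Things in the scene. Friction and masses are not known exactly. Their poses are not given: they have to be found in the camera images.
- tray: dark wooden display tray, 150 x 300 x 26 mm (x, y, z), fixed; origin under its centre. On it stands the row, along y, between two lips 60 mm apart, 12 mm high, 4 mm thick. A clear frame with an end plate at either end of the row (5 mm thick, 82 mm high, 153 mm apart inside: five tins and 3 mm) is clamped somewhere along the tray; its place is not measured
- rose_mid (a point): rose-pink tin to be put in the row; upright metal tin, 56 x 30 x 88 mm (its x, y, z), 0.10 to 0.18 kg, thin sheet that dents when pushed with over 20 N; this point is its centre, half-way up. It stands on the counter left or right of the tray, centre 44 mm up
- navy_mid (a point): navy-blue tin, one of the two middle tins of the row (side varies); upright metal tin, 56 x 30 x 88 mm (its x, y, z), 0.10 to 0.18 kg, thin sheet that dents when pushed with over 20 N; this point is its centre, half-way up, 70 mm above the counter. It stands on the tray, its x along the tray's x, and slides with 0.3 to 2 N of friction; front and back are free above the lips, to be pinched from above
- amber_mid (a point): amber-orange tin, the other middle tin of the row; upright metal tin, 56 x 30 x 88 mm (its x, y, z), 0.10 to 0.18 kg, thin sheet that dents when pushed with over 20 N; this point is its centre, half-way up. All four tins of the row stand side by side along the tray's y with 0.3 mm between them, square to it, centres 70 mm above the counter
- cream_mid (a point): cream-white tin at one end of the row (side varies); upright metal tin, 56 x 30 x 88 mm (its x, y, z), 0.10 to 0.18 kg, thin sheet that dents when pushed with over 20 N; this point is its centre, half-way up. Between the row and the two end plates there are about 32 mm free in all, split unknown: 7 to 25 mm at either end. A plate is found by feel: tins slid towards it come up solid
- mint_mid (a point): pale green tin at the other end of the row; upright metal tin, 56 x 30 x 88 mm (its x, y, z), 0.10 to 0.18 kg, thin sheet that dents when pushed with over 20 N; this point is its centre, half-way up
- candle_mid (a point): pink candle pot, 72 mm across at the rim, 82 mm tall, on the counter on the other side of the tray from the rose tin; this point is its centre, half-way up; leave it alone
- candlestick_mid (a point): silver candlestick with a short white candle, foot 80 mm across, 110 mm tall; this point is half-way up its axis; leave it alone
- dish_mid (a point): blue leaf-shaped glass dish of chocolates, about 120 x 280 mm (x, y) and 48 mm high, beyond the tray; this point is 20 mm above the centre of its underside; leave it alone
Things that resemble listed ones, but are neither listed nor needed, are in the scene too. What is shaped like the part that bears rose_mid but red is not meant.

How it is judged:
By the outcome, as a careful person would: the job done as asked, in the order asked, and still so for the second after the job is handed in, with the robot touching nothing.
It also fails if it takes over 67 s, if anything falls off the work surface, if the arm or the gripper's body presses on something with over 40 N, if the wrist force passes 120 N, or if a joint passes its speed limit or range.

## Robot

A 7-joint arm with a two-finger parallel gripper is mounted at the origin on the work surface. World frame = base frame: x ahead of the robot, y to its left, z up, the work surface at z = 0. Lengths are in mm, angles in degrees, forces in N, time in s.
With the tool pointing down it reaches from about 400 to 750 mm from the base axis. Payload 19.5 kg.
Tool frame: the origin (TCP) lies midway between the tips of the shut fingers; the grasp point (between the pads) lies 19 mm behind it; x points along the fingers, y is the direction in which the jaws open and shut, and the axes are right-handed (so a half turn about x gives the same grasp; the last joint's range is limited). The gripper opens to 85 mm and grips with 20 to 120 N. Pads are 22 mm wide; open, the fingers measure 114 mm over their backs; the gripper's body (76 mm by 85 mm) begins 54 mm behind the grasp point. The pads swing forward as they close: fully open they stand 13 mm farther back than shut.
Start: joints at [69.059, 40.479, -1.581, 85.061, 1.261, 54.483, -4.326], TCP at [182.941, -545.094, 231.268] pointing down, gripper open.
Joint ranges: [-155.06, 155.06], [-18.47, 123.98], [-90, 86.84], [0, 140.48], [-83.41, 263.41], [0, 116], [-161.91, 161.91]. Speed limits (degrees/s): [108.29, 108.29, 147.25, 147.25, 172.46, 172.46, 172.46].

## Interface

Orientations are given as a 3x3 rotation matrix whose columns are the frame's x, y, z axes.
In Python, from cell import env, eyes, workorder gives the robot as it stands. The module is installed in compiled form; this text tells all that it offers.
- The arm moves only by the shell command python3 -m crank 'ROWS' [FORCE]. ROWS is JSON, a list of rows, each a list of 5 numbers: the gripper's target within -1 to 1 (fully open at 1, half-way at 0, shut at -1), then the shift along the tool's x, y, z in mm, then the turn about the tool's x in rad. A call has 1 to 8 rows; each row shifts and turns the commanded pose from where the row before left it, along the tool's axes as they then stand; what a row does not reach is not made up. A row lasts 1/10 s, in which the tool goes at most 50 mm and 8.59 degrees, less where a joint would pass 70% of its speed; a pose out of reach is approached as far as the arm can. A call is refused whole if a number of a shift passes 50 or a number of a turn 0.15, either way. A call with a gripper value outside its range is refused whole. The fingers move at their own pace and stop on an object; FORCE is the grip in N (left out, the last holds). Time passes only in rows, so rows that do not move let the fingers close. It gives the time, the measured TCP pose, the force and the opening at its end, in the units of the state.
- env.sense(): the state, without advancing time (a new reading comes with each control period).
- eyes.read_camera(name): name is "side" or "top" or "wrist"; returns a dict with "image" (400x640x3 uint8, blue, green, red), "camera_matrix" (3x3 intrinsics, pixels), "origin" and "rotation" of the camera in the world; the wrist camera has in their place "mount" (4x4, takes a point from camera to tool coordinates, whose origin is the TCP and whose axes are the tool frame's). Camera axes: x right, y down, z forward; pixel columns grow to the right and rows downward; lengths in mm; the calibration is good to about 2 mm. A picture is of the moment at which its call begins: read the wrist's pose just before it. There is no depth.
- workorder.finish_job(): hands the job in, once; it reports no verdict.
The state is a dict: "time_s": time; "q": joint angles; "dq": joint speeds; "joint_torque": joint torques, N m; "eef_pos": TCP position; "tool_rot": TCP orientation; "force": force on the tool from outside, world axes, zero at the start; "wrist_torque": the same for the moment, N m; "gripper_width": opening from 0.0 (shut) to 1.0 (fully open).
Only numpy, scipy, OpenCV 4.12 (cv2) and the standard library are available. Lean on these libraries where they do the work, as an engineer would, in place of code of your own. Each camera call takes 0.05 s, during which the arm holds its last target. There are 200 camera calls.

## Working session

There is one attempt and no reset: what is moved stays moved. The work goes in short steps, Python scripts to look and compute and a shell command to move; the robot and the scene stay as the last step left them, time stands still between calls to the robot, and variables do not carry over. Pictures are saved under pics/ and viewed, about 8 in all and at most 12, crops included, and the job is handed in when it is done.

```bash
mkdir -p pics
python3 - <<'E'
from cell import env, eyes
import cv2,numpy as np
s=env.sense()
print(s['time_s'],s['eef_pos'],np.round(s['tool_rot'],3).tolist(),s['force'],s['gripper_width'])
for n in ['side','top']:
    c=eyes.read_camera(n); cv2.imwrite(f'pics/{n}0.png',c['image'])
    np.savez(f'{n}0.npz',**c)
    print(n,np.round(c['camera_matrix'],1).tolist(),np.round(c['origin'],1),np.round(c['rotation'],3).tolist())
E
```

```text
0.0 [ 182.84711468 -544.88249341  230.83753971] [[-0.0, 0.318, -0.948], [0.001, -0.948, -0.318], [-1.0, -0.001, 0.0]] [-0.13620574  0.38847765  0.8702863 ] 0.9983532037377683
side [[410.8, 0.0, 320.1], [0.0, 410.8, 207.7], [0.0, 0.0, 1.0]] [ 229.1 -556.5  832.3] [[0.841, -0.406, 0.358], [-0.541, -0.615, 0.574], [-0.013, -0.676, -0.737]]
top [[414.5, 0.0, 318.9], [0.0, 414.5, 206.9], [0.0, 0.0, 1.0]] [ 426.4   13.9 1317.9] [[-0.006, -0.991, 0.133], [-1.0, 0.006, -0.003], [0.002, -0.133, -0.991]]
```

View pics/side0.png

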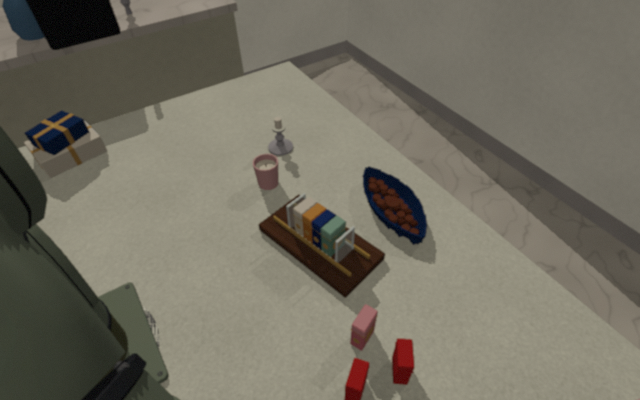

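View pics/top0.png

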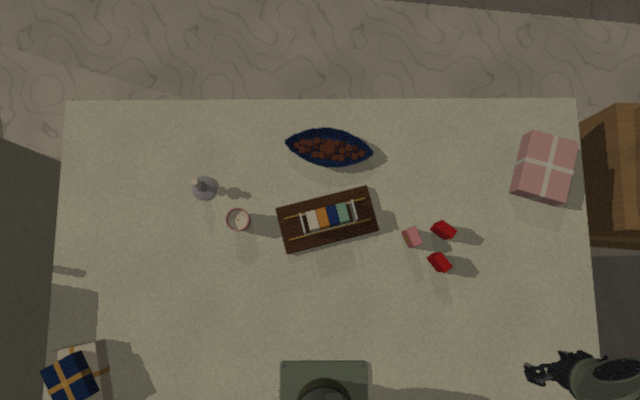

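The side view shows the row cream, amber, navy, mint from left to right, around (320,230), with the rose tin at (364,327) and two red decoys next to it. In the top view the rose tin is at (412,237) and the tray's centre is near (327,220), turned in yaw. Next I'll get coarse positions.

```bash
cat > h.py <<'E'
import numpy as np,cv2
def ray(c,px,z):
    d=np.asarray(c['rotation'])@np.linalg.inv(c['camera_matrix'])@np.array([px[0],px[1],1.])
    o=np.asarray(c['origin']);return o+d*(z-o[2])/d[2]
def proj(c,P):
    p=c['camera_matrix']@(np.asarray(c['rotation']).T@(np.asarray(P)-c['origin']));return p[:2]/p[2]
def wristcam():
    from cell import env,eyes
    s=env.sense();c=dict(eyes.read_camera('wrist'));T=np.eye(4)
    T[:3,:3]=s['tool_rot'];T[:3,3]=s['eef_pos'];M=T@c['mount']
    c['origin']=M[:3,3];c['rotation']=M[:3,:3];return s,c
E
python3 - <<'E'
from h import *
c=dict(np.load('top0.npz'));im=c['image'];h=cv2.cvtColor(im,cv2.COLOR_BGR2HSV)
for p in [(412,234),(310,217),(322,216),(333,214),(344,212),(290,235),(440,262)]: print(p,im[p[1],p[0]],h[p[1],p[0]])
roi=np.zeros(im.shape[:2],np.uint8);roi[180:280,260:480]=1
m={'tray':((im.max(2)<60)&(im[...,2]>=im[...,0])).astype(np.uint8)*roi,
 'rose':((h[...,1]>50)&(h[...,1]<150)&((h[...,0]>170)|(h[...,0]<5))&(h[...,2]>90)).astype(np.uint8)*roi}
for n,z in [('tray',26),('rose',88)]:
    cs=max(cv2.findContours(m[n],0,1)[0],key=cv2.contourArea)
    b=cv2.boxPoints(cv2.minAreaRect(cs)); w=np.array([ray(c,p,z) for p in b])
    print(n,b.round(1).tolist(),w.round(0)[:,:2].tolist(),w.mean(0).round(1))
    e=w[1]-w[0];print(np.linalg.norm(e),np.degrees(np.arctan2(e[1],e[0])),np.linalg.norm(w[2]-w[1]))
for p in [(310,217),(322,216),(333,214),(344,212)]:print(ray(c,p,114).round(0))
cv2.imwrite('pics/topcrop.png',cv2.resize(im[170:290,265:465],None,fx=4,fy=4,interpolation=2))
E
```

```text
(412, 234) [ 90  92 144] [  1  96 144]
(310, 217) [111 129 141] [ 18  54 141]
(322, 216) [ 37  85 130] [ 15 182 130]
(333, 214) [63 36 20] [109 174  63]
(344, 212) [ 83 107  84] [ 59  57 107]
(290, 235) [20 30 48] [ 11 149  48]
(440, 262) [ 28  27 117] [  0 196 117]
tray [[275.0, 208.5], [367.1000061035156, 185.0], [378.6000061035156, 230.5], [286.6000061035156, 254.0]] [[596.0, 148.0], [669.0, -143.0], [524.0, -176.0], [453.0, 111.0]] [560.6 -14.8  26. ]
300.01139857587293 -75.87118404601316 148.14824797994635
rose [[401.0, 232.0], [414.20001220703125, 225.39999389648438], [422.6000061035156, 242.1999969482422], [409.3999938964844, 248.8000030517578]] [[515.0, -233.0], [534.0, -273.0], [484.0, -296.0], [465.0, -256.0]] [ 499.6 -264.6   88. ]
44.432801325106695 -64.07226452141754 55.0990537830396
[558.  37. 114.]
[561.   2. 114.]
[567. -31. 114.]
[573. -63. 114.]
```

View pics/topcrop.png

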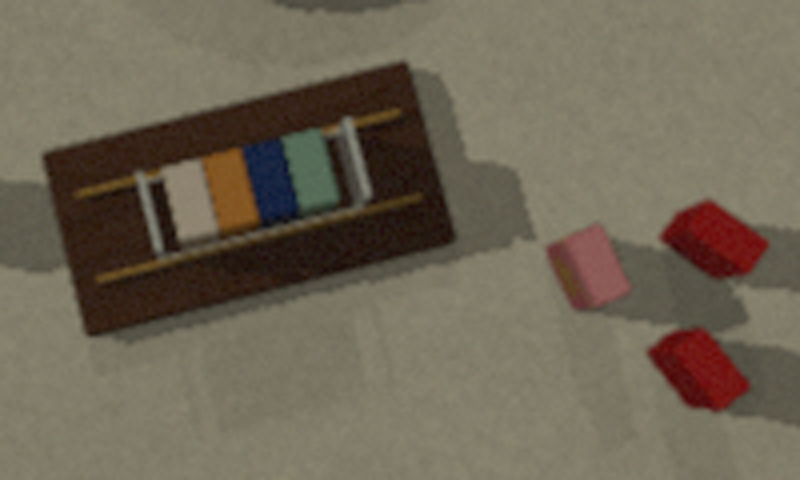

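```bash
python3 -m crank '[[1,-5,0,0,-0.15],[1,-5,0,0,-0.15],[1,-5,0,0,-0.15],[1,-5,0,0,-0.15],[1,-5,0,0,-0.15],[1,-5,0,0,-0.15],[1,-5,0,0,-0.15],[1,-5,0,0,-0.15]]' 20
python3 -m crank '[[1,-5,0,0,-0.15],[1,-5,0,0,-0.144],[1,0,31,-26,0],[1,0,31,-26,0],[1,0,31,-26,0],[1,0,31,-26,0],[1,0,31,-26,0],[1,0,31,-26,0]]'
python3 -m crank '[[1,0,31,-26,0],[1,0,31,-26,0],[1,0,31,-26,0],[1,0,31,-26,0],[1,0,31,-26,0],[1,0,31,-26,0],[1,0,31,-26,0],[1,0,31,-26,0]]'
python3 -m crank '[[1,0,31,-26,0],[1,0,31,-26,0],[1,0,0,0,0],[1,0,0,0,0]]'
python3 - <<'E'
from h import *
s,c=wristcam();np.savez('w1.npz',**c);cv2.imwrite('pics/w1.png',c['image'])
print(s['time_s'],s['eef_pos'],np.round(s['tool_rot'],3).tolist(),s['q'],s['force']);print(c['origin'],c['rotation'].round(3).tolist(),c['camera_matrix'])
E
```

```text
time_s: 0.9
eef_pos: [182.8, -545.0, 271.2]
tool_rot: [[-0.0, 0.999, -0.041], [0.001, -0.041, -0.999], [-1.0, -0.0, -0.001]]
force: [-0.2, -0.8, -1.1]
gripper_width: 0.998
time_s: 1.7
eef_pos: [325.7, -347.0, 281.2]
tool_rot: [[-0.0, 0.97, 0.244], [0.0, 0.244, -0.97], [-1.0, -0.0, -0.0]]
force: [0.1, -1.2, 0.0]
gripper_width: 1.0
time_s: 2.5
eef_pos: [515.5, -84.6, 281.1]
tool_rot: [[-0.0, 0.97, 0.244], [-0.0, 0.244, -0.97], [-1.0, -0.0, -0.0]]
force: [0.0, -0.9, -0.4]
gripper_width: 1.003
time_s: 2.9
eef_pos: [562.1, -19.9, 280.8]
tool_rot: [[-0.001, 0.969, 0.246], [0.0, 0.246, -0.969], [-1.0, -0.001, -0.0]]
force: [0.5, -0.2, 0.4]
gripper_width: 1.0
2.9 [562.09611698 -19.93721195 280.77253167] [[-0.001, 0.969, 0.246], [0.0, 0.246, -0.969], [-1.0, -0.001, -0.0]] [ 11.26595317  37.68707705 -24.72122875  82.53494944  16.59299177
  63.45561206  -2.13047537] [ 0.49149507 -0.18443006  0.36836994]
[543.30993865  57.44002018 423.89817729] [[0.969, 0.234, 0.075], [0.245, -0.923, -0.297], [-0.001, 0.306, -0.952]] [[349.64530932   0.         314.81318774]
 [  0.         349.64530932 203.54329   ]
 [  0.           0.           1.        ]]
```

View pics/w1.png

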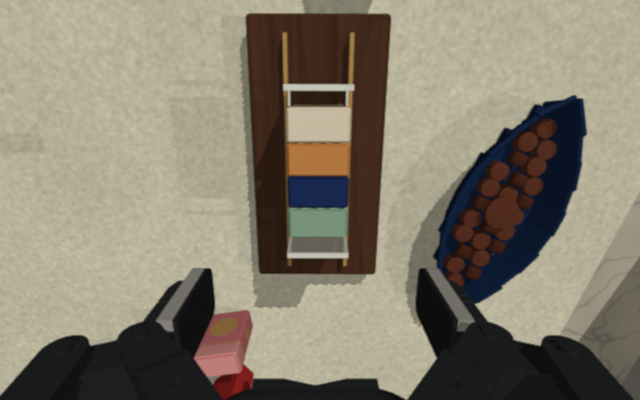

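The row reads clearly in the wrist view: cream (320,124), amber (319,160), navy (318,192), mint (318,222). The end plates are at rows 88 and 254. The rose tin shows at (225,340).

```bash
cat >> h.py <<'E'
def tins(c,seeds,z,tol=22):
    lab=cv2.cvtColor(c['image'],cv2.COLOR_BGR2LAB).astype(int);out={}
    for n,(u,v) in seeds.items():
        ref=np.median(lab[v-3:v+4,u-3:u+4].reshape(-1,3),0)
        m=((np.abs(lab-ref)*[.6,1.5,1.5]).max(2)<tol).astype(np.uint8)
        k,l=cv2.connectedComponents(cv2.morphologyEx(m,cv2.MORPH_OPEN,np.ones((3,3))))
        cs=max(cv2.findContours((l==l[v,u]).astype(np.uint8),0,1)[0],key=cv2.contourArea)
        W=np.array([ray(c,p[0],z)[:2] for p in cs],np.float32)
        (cx,cy),(w,h),a=cv2.minAreaRect(W)
        if w<h: w,h,a=h,w,a+90
        a=(a+90)%180-90
        out[n]=(cx,cy,w,h,a);print(n,np.round(out[n],1),'u',cs[:,0,0].min(),cs[:,0,0].max(),'v',cs[:,0,1].min(),cs[:,0,1].max())
    return out
E
python3 - <<'E'
from h import *
c=dict(np.load('w1.npz'))
tins(c,dict(cream=(320,124),amber=(319,160),navy=(318,192),mint=(318,222)),114)
tins(c,dict(rose=(237,330)),88)
for n,p,z in [('tl',(247,14),26),('tr',(390,14),26),('br',(376,273),26),('bl',(261,272),26)]: print(n,ray(c,p,z).round(1))
print(ray(c,(319,92),108),ray(c,(319,250),108))
E
```

```text
cream [553.   32.   54.   28.   14.2] u 288 350 v 107 140
amber [560.5   2.3  54.8  28.   14.2] u 288 349 v 143 174
navy [567.4 -27.5  54.4  27.8  14.2] u 288 347 v 177 206
mint [576.3 -64.9  56.7  45.2  14.2] u 288 347 v 208 252
rose [ 515.2 -228.2   84.4   58.9   79.2] u 195 251 v 310 372
tl [457.8 112.8  26. ]
tr [598.9 148.5  26. ]
br [ 673.  -137.9   26. ]
bl [ 530.4 -172.6   26. ]
[546.79106302  57.47253057 108.        ] [583.92583947 -87.08677877 108.        ]
```

```bash
python3 -m crank '[[1,20,3.3,8.7,0],[1,40,0,0,0],[1,40,0,0,0],[1,40,0,0,0],[1,30,0,0,0],[1,20,0,0,0],[1,15,0,0,0],[1,8,0,0,0]]'
python3 -m crank '[[-0.1,0,0,0,0],[-0.1,0,0,0,0],[-0.3,0,0,0,0],[-0.3,0,0,0,0],[-0.3,0,0,0,0]]' 20
python3 - <<'E'
from h import *
s,c=wristcam();np.savez('w2.npz',**c);cv2.imwrite('pics/w2.png',c['image'])
print(s['time_s'],s['eef_pos'],s['gripper_width'],s['force'])
E
```

```text
time_s: 3.75
eef_pos: [566.8, -29.2, 67.3]
tool_rot: [[-0.001, 0.97, 0.243], [-0.0, 0.243, -0.97], [-1.0, -0.001, -0.0]]
force: [0.3, -0.4, 0.5]
gripper_width: 0.999
time_s: 4.25
eef_pos: [567.8, -28.3, 69.1]
tool_rot: [[0.001, 0.97, 0.244], [-0.0, 0.244, -0.97], [-1.0, 0.001, 0.0]]
force: [-2.5, -2.2, 7.6]
gripper_width: 0.65
4.25 [567.80385674 -28.31705184  69.12730875] 0.6500981071686097 [-2.47168528 -2.20459191  7.60001964]
```

View pics/w2.png

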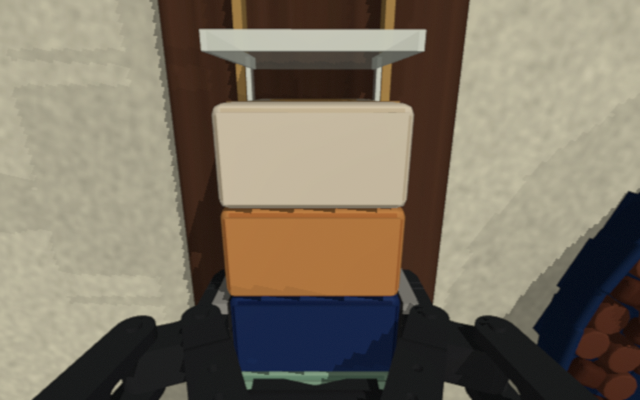

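```bash
python3 -m crank '[[-0.3,-1.5,0,0,0],[-0.3,0,0,1.5,0],[-0.3,0,0,1.5,0],[-0.3,0,0,1.5,0],[-0.3,0,0,1.5,0]]'
python3 -m crank '[[-0.3,0,0,1,0],[-0.3,0,0,1,0]]'
```

```text
time_s: 4.8
eef_pos: [569.0, -33.9, 69.8]
tool_rot: [[-0.0, 0.97, 0.244], [0.0, 0.244, -0.97], [-1.0, 0.0, -0.0]]
force: [-0.2, 1.8, -0.2]
gripper_width: 0.656
time_s: 5.0
eef_pos: [569.5, -36.0, 69.7]
tool_rot: [[-0.0, 0.97, 0.244], [0.0, 0.244, -0.97], [-1.0, -0.0, -0.0]]
force: [-0.4, 1.3, -0.0]
gripper_width: 0.653
```

```bash
python3 -m crank '[[-0.3,0,0,1,0],[-0.3,0,0,1,0]]'
python3 -m crank '[[-0.3,0,0,1,0],[-0.3,0,0,1,0]]'
python3 -m crank '[[-0.3,0,0,0.7,0],[-0.3,0,0,0.7,0]]'
```

```text
time_s: 5.2
eef_pos: [569.9, -37.9, 69.8]
tool_rot: [[-0.0, 0.97, 0.244], [0.0, 0.244, -0.97], [-1.0, -0.0, -0.0]]
force: [-0.5, 1.8, -0.2]
gripper_width: 0.653
time_s: 5.4
eef_pos: [570.4, -39.8, 69.8]
tool_rot: [[-0.0, 0.97, 0.244], [0.0, 0.244, -0.97], [-1.0, -0.0, -0.0]]
force: [-0.3, 1.7, -1.1]
gripper_width: 0.653
time_s: 5.6
eef_pos: [570.8, -41.1, 69.8]
tool_rot: [[-0.0, 0.97, 0.244], [0.0, 0.244, -0.97], [-1.0, -0.0, -0.0]]
force: [-0.5, 0.9, -2.2]
gripper_width: 0.655
```

Run:
```python
from h import *
s,c=wristcam();np.savez('w3.npz',**c)
print(s['time_s'],s['eef_pos'],s['force'])
c=dict(np.load('w2.npz'));tins(c,dict(cream=(320,150),amber=(315,250)),114)
for p in [(320,52),(320,62)]: print(ray(c,p,108),ray(c,p,38))
```

```text
5.6 [570.785097   -41.12522131  69.78326124] [-0.51468727  0.93549583 -2.17948695]
cream [552.8  32.1  54.1  28.7  14.1] u 214 412 v 103 204
amber [560.1   2.6  54.5  29.6  14.1] u 222 404 v 208 295
[547.88038438  59.3198679  108.        ] [547.23755207  66.16521462  38.        ]
[548.5139762   56.84670653 108.        ] [548.29681904  62.03047345  38.        ]
```

```bash
python3 -m crank '[[-0.3,0,0,1,0],[-0.3,0,0,1,0],[-0.3,0,0,1,0]]'
python3 -m crank '[[-0.3,0,0,1,0],[-0.3,0,0,1,0]]'
python3 -m crank '[[-0.3,0,0,0.7,0],[-0.3,0,0,0.7,0]]'
```

```text
time_s: 5.95
eef_pos: [571.6, -44.0, 69.8]
tool_rot: [[0.0, 0.97, 0.245], [0.0, 0.245, -0.97], [-1.0, 0.0, -0.0]]
force: [-0.4, 1.3, -1.7]
gripper_width: 0.658
time_s: 6.15
eef_pos: [572.1, -46.0, 69.8]
tool_rot: [[0.0, 0.97, 0.244], [0.0, 0.244, -0.97], [-1.0, 0.0, -0.0]]
force: [-1.1, 0.9, -1.9]
gripper_width: 0.652
time_s: 6.35
eef_pos: [572.1, -46.3, 69.8]
tool_rot: [[-0.0, 0.97, 0.245], [0.001, 0.245, -0.97], [-1.0, -0.0, -0.001]]
force: [-4.8, 10.1, 0.8]
gripper_width: 0.651
```

```bash
python3 -m crank '[[-0.3,0,0,-0.7,0],[-0.3,0,0,0,0],[0.2,0,0,0,0],[1,0,0,0,0],[1,0,0,0,0],[1,0,0,0,0],[1,0,0,0,0]]'
python3 -m crank '[[1,0,0,-10,0],[1,0,0,-15,0],[1,0,0,-15,0],[1,0,0,-10,0],[1,0,0,0,0]]'
python3 -m crank '[[-0.1,0,0,0,0],[-0.1,-1,0,0,0],[-0.3,-1,0,0,0],[-0.3,0,0,0,0],[-0.3,0,0,0,0]]'
python3 - <<'E'
from h import *
s,c=wristcam();np.savez('w4.npz',**c);cv2.imwrite('pics/w4.png',c['image'])
print(s['time_s'],s['eef_pos'],s['gripper_width'],s['force'])
E
```

```text
time_s: 7.05
eef_pos: [572.2, -46.8, 69.8]
tool_rot: [[0.0, 0.97, 0.244], [-0.0, 0.244, -0.97], [-1.0, 0.0, 0.0]]
force: [0.0, 0.6, -0.8]
gripper_width: 0.999
time_s: 7.55
eef_pos: [559.7, 4.1, 70.0]
tool_rot: [[0.0, 0.969, 0.247], [0.001, 0.247, -0.969], [-1.0, 0.0, -0.001]]
force: [0.5, -0.2, -0.4]
gripper_width: 1.0
time_s: 8.05
eef_pos: [560.0, 1.6, 71.8]
tool_rot: [[0.0, 0.97, 0.244], [-0.0, 0.244, -0.97], [-1.0, 0.0, 0.0]]
force: [0.8, -0.7, -0.7]
gripper_width: 0.655
8.05 [559.99274341   1.57594889  71.78336274] 0.6550474963112187 [ 0.78230277 -0.73315682 -0.69241003]
```

View pics/w4.png

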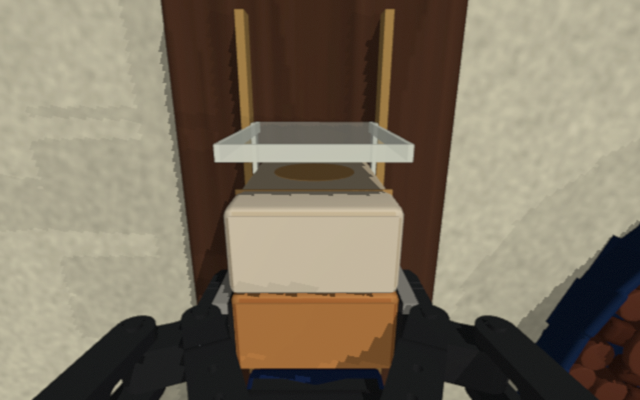

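The picture shows amber held by its front and back, at about (315,330), with cream behind it and then the clear plate near row 150. Next I slide this side in +y, about 13 mm by my estimate.

```bash
python3 -m crank '[[-0.3,0,0,-1.2,0],[-0.3,0,0,-1.2,0],[-0.3,0,0,-1.2,0],[-0.3,0,0,-1.2,0],[-0.3,0,0,-1.2,0]]'
python3 -m crank '[[-0.3,0,0,-1,0],[-0.3,0,0,-1,0]]'
python3 -m crank '[[-0.3,0,0,-1,0],[-0.3,0,0,-1,0]]'
python3 -m crank '[[-0.3,0,0,-0.7,0],[-0.3,0,0,-0.7,0]]'
```

```text
time_s: 8.6
eef_pos: [558.5, 7.8, 71.8]
tool_rot: [[-0.0, 0.97, 0.245], [0.0, 0.245, -0.97], [-1.0, -0.0, -0.0]]
force: [0.0, -2.2, -0.9]
gripper_width: 0.655
time_s: 8.8
eef_pos: [558.0, 9.7, 71.8]
tool_rot: [[-0.0, 0.97, 0.245], [0.0, 0.245, -0.97], [-1.0, 0.0, -0.0]]
force: [0.1, -1.4, -0.6]
gripper_width: 0.655
time_s: 9.0
eef_pos: [557.5, 11.7, 71.8]
tool_rot: [[0.0, 0.97, 0.244], [0.0, 0.244, -0.97], [-1.0, 0.0, -0.0]]
force: [0.2, 0.9, -0.7]
gripper_width: 0.653
time_s: 9.2
eef_pos: [557.2, 13.0, 71.8]
tool_rot: [[-0.0, 0.97, 0.244], [0.0, 0.244, -0.97], [-1.0, 0.0, -0.0]]
force: [1.0, -1.4, -1.1]
gripper_width: 0.654
```

```bash
python3 -m crank '[[-0.3,0,0,-0.7,0],[-0.3,0,0,-0.7,0]]'
python3 -m crank '[[-0.3,0,0,-0.7,0]]'
python3 -m crank '[[-0.3,0,0,-0.7,0]]'
```

```text
time_s: 9.4
eef_pos: [556.8, 14.4, 71.8]
tool_rot: [[0.0, 0.97, 0.244], [0.0, 0.244, -0.97], [-1.0, 0.0, -0.0]]
force: [1.2, -0.2, -1.2]
gripper_width: 0.653
time_s: 9.5
eef_pos: [556.6, 15.0, 71.8]
tool_rot: [[-0.0, 0.97, 0.244], [0.0, 0.244, -0.97], [-1.0, 0.0, -0.0]]
force: [1.0, -2.1, -1.1]
gripper_width: 0.65
time_s: 9.6
eef_pos: [556.6, 15.2, 71.8]
tool_rot: [[0.0, 0.97, 0.244], [-0.001, 0.244, -0.97], [-1.0, -0.0, 0.001]]
force: [2.8, -7.9, -1.3]
gripper_width: 0.65
```

```bash
python3 -m crank '[[-0.3,0,0,0.6,0],[-0.3,0,0,0,0],[0.2,0,0,0,0],[1,0,0,0,0],[1,0,0,0,0],[1,0,0,0,0]]'
python3 -m crank '[[1,-15,0,0,0],[1,-40,0,0,0],[1,-45,0,10,0],[1,-45,0,25,0],[1,-40,0,25,0],[1,0,0,0,0],[1,0,0,0,0]]'
python3 - <<'E'
from h import *
s,c=wristcam();np.savez('w5.npz',**c);cv2.imwrite('pics/w5.png',c['image'])
print(s['time_s'],s['eef_pos'],s['gripper_width'],s['force'])
E
```

```text
time_s: 10.2
eef_pos: [556.6, 15.2, 71.8]
tool_rot: [[0.0, 0.97, 0.245], [0.0, 0.245, -0.97], [-1.0, 0.0, -0.0]]
force: [-0.0, -0.3, 0.1]
gripper_width: 0.998
time_s: 10.9
eef_pos: [571.2, -42.7, 255.9]
tool_rot: [[0.001, 0.97, 0.244], [0.0, 0.244, -0.97], [-1.0, 0.001, 0.0]]
force: [0.7, 1.3, -1.5]
gripper_width: 1.001
10.9 [571.17902047 -42.73242885 255.86796503] 1.0013411353831347 [ 0.72036016  1.27633695 -1.4525359 ]
```

View pics/w5.png

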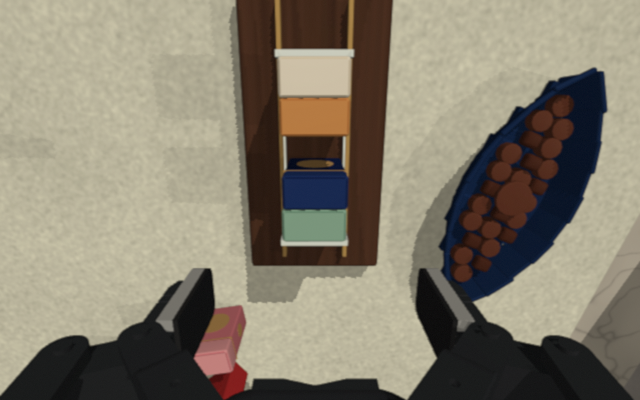

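The gap is open between amber (bottom edge near row 136) and navy (top edge near row 170).

Run:
```python
from h import *
c=dict(np.load('w5.npz'))
t=tins(c,dict(cream=(315,75),amber=(315,115),navy=(315,190),mint=(315,225)),114)
e=np.array([-0.2447,0.9696]);f=np.array([.9696,.2447])
for n in t: print(n,'s',round(float(np.dot(t[n][:2],e)),1),'x',round(float(np.dot(t[n][:2],f)),1))
g=cv2.cvtColor(c['image'],cv2.COLOR_BGR2GRAY)[:,300:330].mean(1)
print(g[130:176].round(0).tolist())
tins(c,dict(rose=(228,325)),88,18)
```

```text
cream [548.7  47.9  58.7  32.2  14.1] u 275 353 v 49 94
amber [557.3  16.5  54.8  28.5  14.1] u 280 350 v 97 134
navy [572.2 -42.9  54.7  31.6  14.1] u 283 347 v 172 208
mint [579.2 -74.3  58.5  29.1  14.1] u 281 347 v 210 241
cream s -87.8 x 543.7
amber s -120.3 x 544.4
navy s -181.6 x 544.3
mint s -213.7 x 543.4
[133.0, 133.0, 134.0, 128.0, 101.0, 80.0, 57.0, 37.0, 32.0, 32.0, 32.0, 33.0, 32.0, 32.0, 32.0, 32.0, 32.0, 32.0, 33.0, 33.0, 33.0, 33.0, 33.0, 34.0, 34.0, 33.0, 32.0, 29.0, 18.0, 22.0, 44.0, 61.0, 67.0, 66.0, 64.0, 64.0, 56.0, 35.0, 18.0, 46.0, 77.0, 54.0, 33.0, 32.0, 33.0, 36.0]
rose [ 516.1 -227.9   79.    43.    88.8] u 197 245 v 306 367
```

```bash
python3 -m crank '[[1,0,-20.3,34.1,0],[1,0,-20.3,34.1,0],[1,0,-20.3,34.1,0],[1,0,-20.3,34.1,0],[1,0,-20.3,34.1,0],[1,0,-20.3,34.1,0],[1,0,0,0,-0.1],[1,0,0,0,-0.085]]'
python3 -m crank '[[1,0,0,0,0],[1,0,0,0,0]]'
python3 - <<'E'
from h import *
s,c=wristcam();np.savez('w6.npz',**c);cv2.imwrite('pics/w6.png',c['image'])
print(s['time_s'],s['eef_pos'],s['gripper_width'],s['force'])
c=dict(np.load('w5.npz'))
for v in (134,135.5,169,170): print(v,ray(c,(315,v),114)[:2]@[-.2447,.9696])
E
```

```text
time_s: 11.75
eef_pos: [502.5, -270.7, 254.3]
tool_rot: [[-0.002, 0.907, 0.422], [0.001, 0.422, -0.907], [-1.0, -0.001, -0.002]]
force: [-0.7, 0.2, 0.6]
gripper_width: 0.997
time_s: 11.95
eef_pos: [503.0, -269.9, 254.8]
tool_rot: [[-0.001, 0.909, 0.417], [0.001, 0.417, -0.909], [-1.0, -0.001, -0.001]]
force: [-0.1, -0.3, 0.1]
gripper_width: 1.0
11.95 [ 503.04010982 -269.92209844  254.81402825] 1.0001803348565523 [-0.08192425 -0.29317041  0.11318604]
134 -134.57666705569594
135.5 -135.77002711769887
169 -163.25511985998645
170 -164.10088155253266
```

View pics/w6.png

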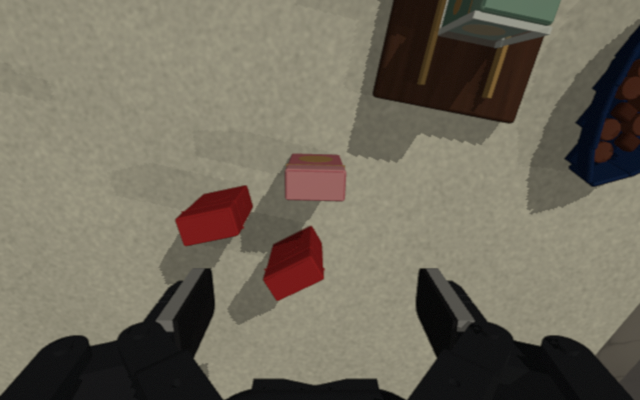

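The rose top face spans u 285–346 with its far edge at row 200. The strip above it, with the label and the seam, is its side face. Both reds are clear of the finger lanes. I anchor on the far edge, which is sharp.

Run:
```python
from h import *
c=dict(np.load('w6.npz'));im=c['image'].astype(int)
g=im.sum(2)/3
print('v',g[150:206,305:325].mean(1).round(0).tolist())
print('u',g[188:196,278:352].mean(0).round(0).tolist())
# lower edge per column
for u in range(290,345,8):
    col=g[190:210,u-1:u+2].mean(1); print(u,190+int(np.argmax(np.abs(np.diff(col)))),end='; ')
m=((im[...,2]-im[...,1]>28)&(im[...,2]>110)&(im[...,1]>50)).astype(np.uint8)
m[:150]=0;m[:,:270]=0
cs=max(cv2.findContours(m,0,1)[0],key=cv2.contourArea);x,y,w,h=cv2.boundingRect(cs);print('\n',x,y,w,h)
print([ray(c,p,88).round(1).tolist() for p in [(x,200),(x+w,200),(x,178),(x+w,178)]])
```

```text
v [128.0, 128.0, 128.0, 118.0, 89.0, 74.0, 73.0, 73.0, 73.0, 73.0, 73.0, 75.0, 76.0, 76.0, 79.0, 85.0, 89.0, 90.0, 94.0, 105.0, 108.0, 104.0, 110.0, 115.0, 116.0, 116.0, 115.0, 116.0, 116.0, 116.0, 116.0, 116.0, 115.0, 115.0, 115.0, 115.0, 115.0, 115.0, 115.0, 115.0, 115.0, 115.0, 115.0, 115.0, 115.0, 115.0, 115.0, 115.0, 114.0, 102.0, 87.0, 98.0, 106.0, 108.0, 109.0, 111.0]
u [98.0, 98.0, 99.0, 98.0, 98.0, 95.0, 86.0, 81.0, 93.0, 109.0, 115.0, 116.0, 115.0, 116.0, 116.0, 116.0, 115.0, 116.0, 116.0, 115.0, 116.0, 115.0, 116.0, 115.0, 116.0, 115.0, 116.0, 115.0, 115.0, 115.0, 115.0, 115.0, 115.0, 115.0, 115.0, 115.0, 115.0, 115.0, 115.0, 115.0, 115.0, 115.0, 115.0, 115.0, 115.0, 115.0, 115.0, 115.0, 115.0, 115.0, 115.0, 115.0, 115.0, 115.0, 115.0, 115.0, 115.0, 115.0, 115.0, 115.0, 115.0, 115.0, 115.0, 115.0, 113.0, 106.0, 106.0, 117.0, 131.0, 137.0, 138.0, 138.0, 139.0, 140.0]
290 198; 298 198; 306 198; 314 199; 322 200; 330 201; 338 201; 
 285 155 61 46
[[485.6, -296.3, 88.0], [537.0, -272.7, 88.0], [477.3, -277.0, 88.0], [527.8, -253.9, 88.0]]
```

Run:
```python
from h import *
c=dict(np.load('w6.npz'));im=cv2.GaussianBlur(c['image'],(3,3),0).astype(float)
r=im[...,2]-im[...,1]
for v0,z,n in [(195,88,'low'),(150,88,'up')]:
    P=[]
    for u in range(290,342,4):
        col=r[v0:v0+12,u]; th=(col[0]+col[-1])/2
        k=np.where(np.diff(np.sign(col-th)))[0]
        if len(k): k=k[0];P.append(ray(c,(u,v0+k+(th-col[k])/(col[k+1]-col[k])),z)[:2].tolist()+[u,v0+k])
    P=np.array(P);vx,vy,_,_=cv2.fitLine(P[:,:2].astype(np.float32),cv2.DIST_HUBER,0,.01,.01).ravel()
    print(n,np.degrees(np.arctan2(vy,vx)),P[:,:2].mean(0),P[:,2:].tolist())
for v in range(174,198,4):
    print(v,[ (a+int(np.argmax(np.abs(np.diff(r[v,a:a+12]))))) for a in (279,339)])
```

```text
low 23.36946 [ 510.07006664 -285.12876215] [[290.0, 199.0], [294.0, 199.0], [298.0, 199.0], [302.0, 199.0], [306.0, 200.0], [310.0, 200.0], [314.0, 200.0], [318.0, 200.0], [322.0, 200.0], [326.0, 200.0], [330.0, 200.0], [334.0, 200.0], [338.0, 200.0]]
up 22.919407 [ 492.12236029 -245.92157823] [[290.0, 157.0], [294.0, 153.0], [298.0, 153.0], [302.0, 153.0], [306.0, 153.0], [310.0, 152.0], [314.0, 153.0], [318.0, 153.0], [322.0, 153.0], [326.0, 153.0], [330.0, 153.0], [334.0, 154.0], [338.0, 154.0]]
174 [284, 345]
178 [284, 345]
182 [284, 345]
186 [284, 345]
190 [284, 344]
194 [284, 344]
```

```bash
python3 -m crank '[[1,20,1.6,1.7,0.014],[1,40,0,0,0],[1,40,0,0,0],[1,40,0,0,0],[1,30,0,0,0],[1,20,0,0,0],[1,11,0,0,0],[1,5,0,0,0]]'
python3 -m crank '[[-0.1,0,0,0,0],[-0.1,-1,0,0,0],[-0.3,-1,0,0,0],[-0.3,0,0,0,0],[-0.3,0,0,0,0],[-0.3,0,0,0,0]]' 20
python3 -m crank '[[-0.3,-3,0,0,0],[-0.3,-10,0,0,0],[-0.3,-20,0,0,0],[-0.3,-30,0,0,0],[-0.3,-35,0,0,0],[-0.3,-35,0,0,0],[-0.3,0,0,0,0],[-0.3,0,0,0,0]]'
python3 - <<'E'
from h import *
s,c=wristcam();np.savez('w7.npz',**c);cv2.imwrite('pics/w7.png',c['image'])
print(s['time_s'],s['eef_pos'],s['gripper_width'],s['force'])
E
```

```text
time_s: 12.8
eef_pos: [505.2, -271.1, 48.9]
tool_rot: [[-0.001, 0.914, 0.406], [0.0, 0.406, -0.914], [-1.0, -0.001, -0.001]]
force: [0.4, -0.4, 0.5]
gripper_width: 1.004
time_s: 13.4
eef_pos: [505.2, -271.6, 51.7]
tool_rot: [[0.0, 0.914, 0.406], [-0.0, 0.406, -0.914], [-1.0, 0.0, 0.0]]
force: [-0.4, 1.0, 2.7]
gripper_width: 0.65
time_s: 14.2
eef_pos: [505.2, -271.6, 185.2]
tool_rot: [[0.001, 0.914, 0.406], [-0.001, 0.406, -0.914], [-1.0, 0.001, 0.001]]
force: [0.2, -0.1, -2.6]
gripper_width: 0.648
14.2 [ 505.17785314 -271.58825767  185.1932723 ] 0.6477194621652248 [ 0.21100563 -0.11166018 -2.56470773]
```

View pics/w7.png

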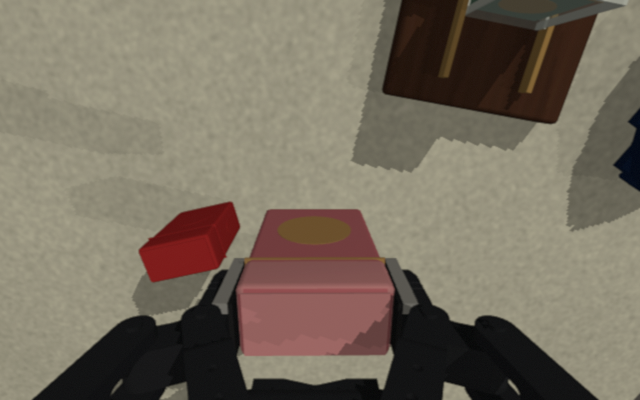

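Rose is held level. Its top face spans rows 290–355, with the lid seam at 259, so the seam reading from before was right. Next, its offset from the TCP.

Run:
```python
from h import *
c=dict(np.load('w7.npz'));im=cv2.GaussianBlur(c['image'],(3,3),0).astype(float)
r=im[...,2]-im[...,1];R=np.array(c['rotation'])
tcp=np.array([505.18,-271.59]);y=np.array([.914,.406]);z=np.array([.406,-.914])
for v0,n in [(348,'low'),(282,'up')]:
    P=[]
    for u in range(255,380,6):
        col=(r if n=='low' else im.sum(2))[v0:v0+14,u]; k=int(np.argmax(np.abs(np.diff(col))))
        p=ray(c,(u,v0+k+.5),221.5)[:2]-tcp;P.append([p@y,p@z,v0+k])
    P=np.array(P);print(n,np.median(P,0),np.degrees(np.polyfit(P[:,0],P[:,1],1)[0]),P[:,2].astype(int).tolist())
for v in (305,325,340):
    row=r[v]; k=[225+int(np.argmax(np.diff(row[225:255]))),380+int(np.argmin(np.diff(row[380:405])))]
    print(v,k,[(ray(c,(u+.5,v),221.5)[:2]-tcp)@y for u in k])
# same measure for amber while gripped (w4), TCP (560.0,1.58)
c=dict(np.load('w4.npz'));im=cv2.GaussianBlur(c['image'],(3,3),0).astype(float).sum(2)
for v0 in (285,360):
  P=[]
  for u in range(250,385,6):
    k=int(np.argmax(np.abs(np.diff(im[v0:v0+18,u]))))
    p=ray(c,(u,v0+k+.5),114)[:2]-[559.99,1.58];P.append([p@[.97,.244],p@[.244,-.97],v0+k])
  print('amber',np.median(P,0))
```

```text
low [  0.88467248  14.41795223 355.        ] -0.713113253373961 [355, 355, 355, 355, 355, 355, 355, 355, 355, 355, 355, 355, 355, 354, 354, 354, 354, 354, 354, 354, 354]
up [  0.89837122 -14.08097363 288.        ] 0.06342527138674518 [288, 288, 288, 288, 288, 288, 288, 288, 288, 288, 288, 288, 288, 288, 288, 288, 288, 288, 288, 288, 288]
305 [236, 392] [np.float64(-26.891309222720135), np.float64(28.338367810048673)]
325 [238, 391] [np.float64(-26.751347671561586), np.float64(28.54441692596225)]
340 [239, 389] [np.float64(-26.825990832450106), np.float64(28.24556620514504)]
amber [  1.04779958 -16.66697197 291.        ]
amber [  1.06964496  14.36726819 367.        ]
```

```bash
python3 -m crank '[[-0.3,-10,0,0,0.086],[-0.3,-12,0,0,0.086],[-0.3,0,9.9,-19.4,0],[-0.3,0,15,-30,0],[-0.3,0,15,-30,0],[-0.3,0,15,-30,0],[-0.3,0,15,-30,0],[-0.3,0,15,-30,0]]'
python3 -m crank '[[-0.3,0,15,-30,0],[-0.3,0,12,-20,0],[-0.3,0,8,-15,0],[-0.3,0,0,0,0],[-0.3,0,0,0,0]]'
python3 - <<'E'
from h import *
s,c=wristcam();np.savez('w8.npz',**c);cv2.imwrite('pics/w8.png',c['image'])
p=s['eef_pos'];R=np.array(s['tool_rot']);d=np.array([564.3,-15.1,p[2]])-p
print(s['time_s'],p,s['gripper_width'],s['force'],R.round(4).tolist(),'tool delta',R.T@d,np.degrees(np.arctan2(R[1,1],R[0,1])))
E
```

```text
time_s: 15.05
eef_pos: [546.0, -85.1, 205.5]
tool_rot: [[-0.002, 0.97, 0.244], [0.0, 0.244, -0.97], [-1.0, -0.002, -0.001]]
force: [0.3, -0.7, -1.3]
gripper_width: 0.654
time_s: 15.55
eef_pos: [564.0, -15.1, 205.7]
tool_rot: [[-0.002, 0.97, 0.244], [-0.0, 0.244, -0.97], [-1.0, -0.002, -0.0]]
force: [-0.3, -0.2, -1.3]
gripper_width: 0.655
15.55 [564.00103794 -15.10759084 205.67543262] 0.6546231710047716 [-0.30383532 -0.17728982 -1.34566767] [[-0.0016, 0.9698, 0.2439], [-0.0002, 0.2439, -0.9698], [-1.0, -0.0016, -0.0002]] tool delta [-0.00049186  0.29178472  0.06555429] 14.11666519506898
```

View pics/w8.png

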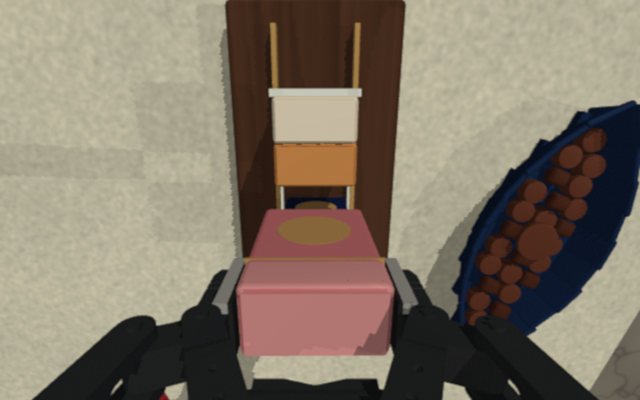

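Run:
```python
from h import *
c=dict(np.load('w8.npz'));g=cv2.GaussianBlur(c['image'],(3,3),0).astype(float)
e=np.array([-.2447,.9696]);f=np.array([.9696,.2447])
for n,v0,v1,z in [('amber low',178,195,114),('amber up',138,150,114),('rose bottom',204,218,154)]:
    k=[v0+int(np.argmax(np.abs(np.diff(g[v0:v1,u].sum(1)))))+.5 for u in range(290,345,5)]
    print(n,np.median(k),ray(c,(315,np.median(k)),z)[:2]@e)
for n,v,z in [('amber x',165,114),('rose top x',325,242)]:
    r=np.abs(np.diff(g[v,:,2]-g[v,:,0]));a=255 if z==114 else 225;b=345 if z==114 else 380
    k=[a+int(np.argmax(r[a:a+30]))+.5,b+int(np.argmax(r[b:b+25]))+.5];print(n,k,[ray(c,(u,v),z)[:2]@f for u in k])
```

```text
amber low 185.5 -135.47530976585247
amber up 140.5 -104.46907569579605
rose bottom 208.5 -138.80984130412168
amber x [273.5, 356.5] [np.float64(515.5896626947138), np.float64(572.1364757428196)]
rose top x [238.5, 391.5] [np.float64(516.286422986378), np.float64(571.5635505670233)]
```

```bash
python3 -m crank '[[-0.3,12,0.3,0,0],[-0.3,15,0,0,0],[-0.3,9,0,0,0],[-0.3,0,0,0,0]]'
python3 -m crank '[[-0.3,2,0,0,0],[-0.3,2,0,0,0],[-0.3,2,0,0,0]]'
python3 -m crank '[[-0.3,2,0,0,0],[-0.3,2,0,0,0]]'
```

```text
time_s: 16.0
eef_pos: [564.1, -15.3, 169.0]
tool_rot: [[-0.002, 0.97, 0.243], [-0.0, 0.243, -0.97], [-1.0, -0.002, -0.001]]
force: [-0.1, 0.0, -1.2]
gripper_width: 0.65
time_s: 16.3
eef_pos: [564.8, -14.9, 164.7]
tool_rot: [[0.001, 0.97, 0.243], [0.0, 0.243, -0.97], [-1.0, 0.001, 0.0]]
force: [-0.1, 0.7, -1.7]
gripper_width: 0.651
time_s: 16.5
eef_pos: [564.8, -14.9, 160.5]
tool_rot: [[0.0, 0.97, 0.244], [0.0, 0.244, -0.97], [-1.0, 0.0, -0.0]]
force: [-0.2, -1.5, -0.9]
gripper_width: 0.655
```

```bash
python3 -m crank '[[-0.3,4,0,0,0],[-0.3,4,0,0,0],[-0.3,4,0,0,0],[-0.3,4,0,0,0]]'
python3 -m crank '[[-0.3,5,0,0,0],[-0.3,5,0,0,0],[-0.3,5,0,0,0],[-0.3,5,0,0,0]]'
```

```text
time_s: 16.9
eef_pos: [564.7, -14.9, 144.1]
tool_rot: [[-0.0, 0.97, 0.243], [0.0, 0.243, -0.97], [-1.0, -0.0, -0.0]]
force: [0.6, 0.3, -1.6]
gripper_width: 0.651
time_s: 17.3
eef_pos: [564.7, -14.8, 124.0]
tool_rot: [[-0.0, 0.97, 0.243], [0.0, 0.243, -0.97], [-1.0, -0.0, -0.0]]
force: [0.5, 1.1, -1.6]
gripper_width: 0.653
```

```bash
python3 -m crank '[[-0.3,5,0,0,0],[-0.3,5,0,0,0],[-0.3,5,0,0,0],[-0.3,5,0,0,0],[-0.3,4,0,0,0]]'
python3 -m crank '[[-0.3,4,0,0,0],[-0.3,4,0,0,0],[-0.3,3,0,0,0],[-0.3,3,0,0,0]]'
python3 -m crank '[[-0.3,2,0,0,0],[-0.3,2,0,0,0],[-0.3,1.5,0,0,0]]'
```

```text
time_s: 17.8
eef_pos: [564.7, -14.8, 100.1]
tool_rot: [[-0.0, 0.97, 0.244], [0.0, 0.244, -0.97], [-1.0, -0.0, -0.0]]
force: [-0.3, -0.3, -2.3]
gripper_width: 0.653
time_s: 18.2
eef_pos: [564.7, -14.8, 86.3]
tool_rot: [[0.0, 0.97, 0.244], [0.0, 0.244, -0.97], [-1.0, 0.0, -0.0]]
force: [0.2, -0.8, -2.1]
gripper_width: 0.648
time_s: 18.5
eef_pos: [564.7, -14.9, 80.9]
tool_rot: [[-0.0, 0.97, 0.243], [0.0, 0.243, -0.97], [-1.0, 0.0, -0.0]]
force: [-0.6, -0.2, -1.1]
gripper_width: 0.649
```

```bash
python3 -m crank '[[-0.3,1,0,0,0],[-0.3,1,0,0,0]]'
python3 -m crank '[[-0.3,0.7,0,0,0]]'
python3 -m crank '[[-0.3,0.7,0,0,0]]'
```

```text
time_s: 18.7
eef_pos: [564.8, -14.9, 79.0]
tool_rot: [[0.0, 0.97, 0.243], [0.0, 0.243, -0.97], [-1.0, 0.0, -0.0]]
force: [-0.1, -0.5, -1.5]
gripper_width: 0.654
time_s: 18.8
eef_pos: [564.7, -14.8, 78.3]
tool_rot: [[0.0, 0.97, 0.243], [0.0, 0.243, -0.97], [-1.0, 0.0, -0.0]]
force: [-0.2, -0.5, -1.3]
gripper_width: 0.656
time_s: 18.9
eef_pos: [564.7, -14.8, 77.6]
tool_rot: [[-0.0, 0.97, 0.244], [0.0, 0.244, -0.97], [-1.0, 0.0, -0.0]]
force: [-3.5, 0.3, 10.6]
gripper_width: 0.652
```

```bash
python3 -m crank '[[-0.3,-0.4,0,0,0],[-0.3,0,0,0,0],[0.2,0,0,0,0],[1,0,0,0,0],[1,0,0,0,0],[1,0,0,0,0]]'
python3 -m crank '[[1,-15,0,0,0],[1,-40,0,0,0],[1,-45,0,0,0],[1,-45,0,10,0],[1,-35,0,10,0],[1,0,0,0,0],[1,0,0,0,0]]'
python3 - <<'E'
from h import *
from cell import eyes
s,c=wristcam();cv2.imwrite('pics/w9.png',c['image']);np.savez('w9.npz',**c)
print(s['time_s'],s['eef_pos'],s['force'])
c=eyes.read_camera('side');cv2.imwrite('pics/side1.png',cv2.resize(c['image'][170:310,230:420],None,fx=4,fy=4,interpolation=2))
E
```

```text
time_s: 19.5
eef_pos: [564.7, -14.8, 78.1]
tool_rot: [[0.0, 0.97, 0.243], [0.0, 0.243, -0.97], [-1.0, 0.0, -0.0]]
force: [-0.9, -0.9, 0.2]
gripper_width: 1.0
time_s: 20.2
eef_pos: [569.6, -34.4, 258.3]
tool_rot: [[0.001, 0.97, 0.243], [-0.0, 0.243, -0.97], [-1.0, 0.001, 0.0]]
force: [0.4, -0.5, -1.2]
gripper_width: 1.001
20.2 [569.57642007 -34.44984303 258.27444834] [ 0.41329435 -0.51035389 -1.17634841]
```

View pics/w9.png

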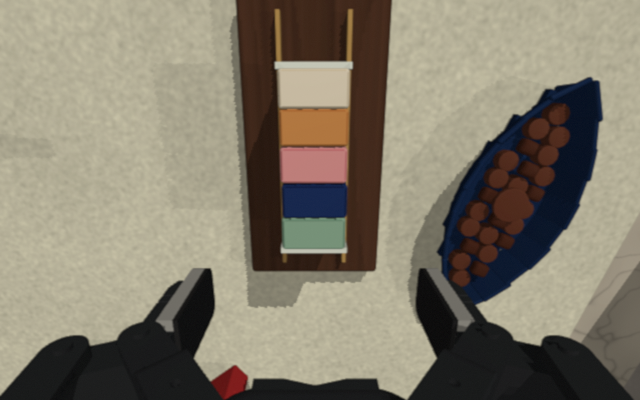

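View pics/side1.png

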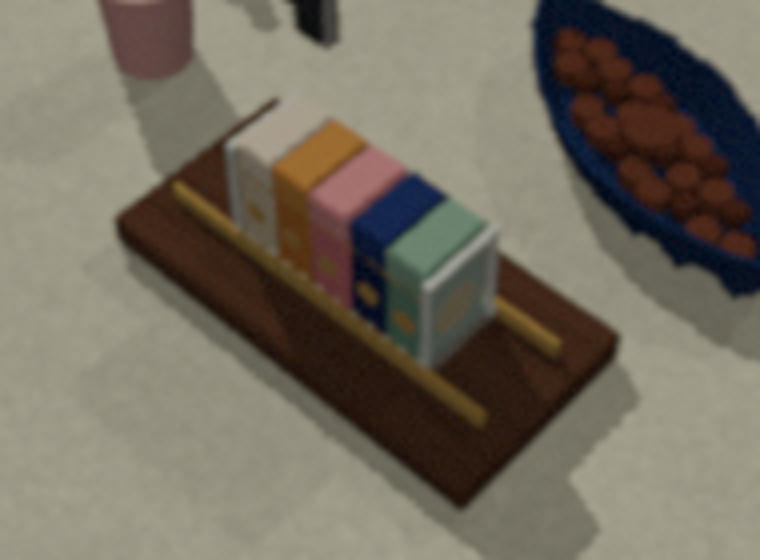

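The row now stands cream, amber, rose, navy, mint. Rose, at (315,165) in the wrist view, is level with its neighbours and in line with them, and the gripper is clear. Handing in.

Run:
```python
from h import *
c=dict(np.load('w9.npz'));tins(c,dict(amber=(315,127),rose=(315,165),navy=(315,202)),114)
from cell import workorder;print(workorder.finish_job())
```

```text
amber [557.5  15.8  55.   30.1  14.1] u 280 349 v 108 146
rose [564.7 -13.6  54.9  28.7  14. ] u 281 347 v 147 181
navy [572.4 -44.   54.7  28.9  14. ] u 283 346 v 184 216
the job is handed in; nothing more can be done
None
```

The rose tin is back in the tray between the navy and amber tins, standing on the tray and released. I handed the job in at about 20 s of the 67 s allowed.

- **Opening the gap:** I slid navy and mint about 18.5 mm, and amber and cream about 14 mm, each until it came up solid against its end plate. The highest push I read was about 11 N, and sliding friction was about 2 N. The two slides add up to 32.5 mm, which matches the 32 mm or so expected.
- **Putting in the rose tin:** I picked it up at 20 N grip and lowered it straight into the gap. No contact force beyond sensor noise showed until it touched the tray, at about 11 N. I then eased off, opened the gripper and backed away upwards.
- **Last checks:** In the final images the row reads cream, amber, rose, navy, mint. Rose is in line with its neighbours to within about 1 mm, turned 14.0° against 14.0–14.1° for the others, and its top is level with theirs. I never went near the candle, candlestick or dish, but did not re-measure them.
- **Disagreements:**
  - One picture first made the gap look 4–5 mm too small, because the lid strip on navy's side face read as part of its top. The later close view of the rose tin showed the same strip.
  - Just before lowering, a check on the rose tin's bottom edge differed by about 1–2 mm from my target. I kept the target, and it went in without catching.

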